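# Set a lens carrier plate to its axis stop by turning it about a pin

### The job

Set the axis of the lens on the small marking board: slide the loose carrier plate along the board until the notch beside its corner lug bears on the upright pin, then push at the corner diagonally opposite the lug so that the plate turns about the pin until its long edge comes up against the tip of the stop screw. Press it home with a steady push of about 5 newtons for a second, never putting more than 18 newtons on the screw, then let go so that it stays against both pin and screw. Keep the plate flat and leave the other things on the bench alone.

Things in the scene. Friction and masses are not known exactly. Their poses are not given: they have to be found in the camera images.
- board: marking board: flat grey slab 185 x 190 mm, fixed, its top 12 mm above the bench. Origin on its underside; x axis roughly to the robot's right, y roughly away from the robot. It reaches from x = -97 to 88, y = -110 to 80 mm. At x = -24.5, y = 71.5 mm stands an aluminium stop block (34 x 14 mm, 24 mm over the board's top) that carries the stop screw.
- plate: loose lens carrier plate, smooth aluminium, 125 (x) x 90 (y) x 10 mm, 0.2 to 0.4 kg, clear lens on a black pad and studs up to 8 mm over its top. Slides flat on the board at 0.3 to 2 N. Origin: centre of its outline, underside; z up. The end at -x is cut back to x = -48.5 mm but for a 14 x 14 mm lug at the (-x, +y) corner. Starts 12 to 35 degrees clockwise (from above) of home.
- notch_seat (a point): point on the plate at x = -54.5, y = +25 mm (underside) where the pin's axis lies when the notch bears on the pin. The notch's walls: the cut-back end at plate x = -48.5 mm and the lug's side at y = +31 mm. At the start they are clear of the pin by 6 to 16 mm along plate x and 1 to 4 mm along plate y: a slide towards plate -x closes the first, the turning the second. Axes of the plate.
- push_corner (a point): the plate's corner diagonally opposite the lug, at plate x = +62.5, y = -45 mm, half-way up its thickness (5 mm above the board's top). Axes of the plate. A push near it on the long face y = -45 mm towards plate +y turns the plate counter-clockwise about the pin and keeps the lug on the pin; the screw gets 1.3 to 3 times the push.
- loupe: bystander: black watchmaker loupe standing on the bench, 35 mm diameter, 37 mm tall; origin under its centre
- oil: bystander: small bottle standing on the bench, 27 mm diameter, 72 mm tall; origin under its centre
- spare_cap: bystander: low white toothed ring-shaped cap lying on the bench, 37 mm diameter, 12 mm tall; origin under its centre
- pin: upright steel pin, 12 mm diameter, 26 mm tall, fixed on the board near its left edge, at board x = -54.5, y = +25 mm; origin on its axis at the board's top surface. Its x and y axes mean nothing.
- stop_screw: stop screw, 8 mm thick, rigid and fixed, its round tip facing the plate and a knurled brass head behind the block. Origin: the very tip, 6 mm above the board's top, which the plate's long face y = +45 mm comes to touch. y axis: from the tip back along the screw, parallel to the board's y. Its setting along y differs by +-2.5 mm from time to time.

How it is judged:
By the outcome, as a careful person would: the job done as asked, in the order asked, and still so for the second after the job is handed in, with the robot touching nothing.
It also fails if it takes over 64 s, if anything falls off the work surface, if the arm or the gripper's body presses on something with over 40 N, if the wrist force passes 120 N, or if a joint passes its speed limit or range.

### The arm

A 7-joint arm with a two-finger parallel gripper is mounted at the origin on a cart in front of the work surface, level with it; the furniture and walls round the work are solid. World frame = base frame: x ahead of the robot, y to its left, z up, the work surface at z = 0. Lengths are in m, angles in rad, forces in N, time in s.
With the tool pointing down it reaches from about 0.4 to 0.9 m from the base axis. Payload 5.6 kg.
Tool frame: the origin (TCP) lies midway between the tips of the shut fingers; the grasp point (between the pads) lies 19 mm behind it; z points along the fingers, y is the line along which they close (so a half turn about z gives the same grasp; the last joint's range is limited). The gripper opens to 92 mm and grips with 3 to 60 N. Pads are 20 mm wide; open, the fingers measure 128 mm over their backs; the gripper's body (75 mm by 189 mm) begins 69 mm behind the grasp point.
Start: joints at [-1.324, 0.468, -0.012, 1.603, 0.006, 1.071, -0.056], TCP at [0.186, 0.623, 0.215] pointing down, gripper open.
Joint ranges: [-2.53, 2.53], [-0.31, 2.02], [-1.57, 1.55], [0.28, 2.44], [-1.29, 4.43], [0.15, 1.84], [-2.92, 2.92]. Speed limits (rad/s): [2.57, 2.57, 3.14, 3.14, 3.14, 3.14, 3.14].

### API

Orientations are given as a 3x3 rotation matrix whose columns are the frame's x, y, z axes.
In Python, from station import env, effector, solver, viewer, workorder, search_frame, tip_of gives the robot as it stands. Calls block until the motion is done:
- env.reach(position, orientation): joint-space move of the TCP to a pose.
- env.movel(position, frame=None, rate=0.15): straight line of the TCP; frame=None keeps the orientation; rate is the mean speed in m/s.
- env.goto_joints(angles): joint-space move.
- effector.release() and effector.grasp(squeeze=None): open the fingers fully, or close them until they stop; squeeze is the grip in N (None keeps the last).
- env.pause(seconds).
- solver.inverse_kinematics(position, orientation): joint angles nearest the present ones, or None.
- env.sense(): the state.
- viewer.read_camera(name): name is "scene" or "side" or "wrist"; returns (picture, depth): 400x640x3 uint8, red, green, blue; 400x640 float32, m along the optical axis (not along the pixel's ray), 0 where there is no reading.
- viewer.camera_info(name): a dict with "intrinsics" (3x3 intrinsics, pixels), "eye" and "rotation" of the camera in the world; the wrist camera has in their place "T_tool_cam" (4x4, takes a point from camera to tool coordinates, whose origin is the TCP and whose axes are the flange's). Camera axes: x right, y up, looking along -z (the intrinsics and any distortion apply to the point x, -y, -z); pixel columns grow to the right and rows downward; lengths in m; the calibration is good to about 2 mm. A picture is of the moment at which its call begins: read the wrist's pose just before it. camera_info takes no time and is no camera call.
A pose or a line that the arm cannot do raises env.PlanningError and nothing moves.
- workorder.finish_job(): hands the job in; it is judged then, once.
Trained networks look in the newest picture that a camera, given by its name, has taken for a name from the list of things; names that differ only in an ending like _2 or _b are one class to them, and where a whole thing is asked for, a point or a joint stands for the part that bears it (a point fixed in the world has none). Each returns a list of dicts, best first, with "score" (0 to 1); they miss things now and then, are a little off and sometimes report something else, mostly with a low value. They report only what shows in the picture. A call takes as long as a camera call.
- search_frame(camera, name): "at" ([x, y, z] in m, in world coordinates, good to about 4 mm: the middle of the surface that is visible of it).
- tip_of(camera, name): "at" ([x, y, z] in m, in world coordinates, good to about 4 mm: a listed point, or the origin of a listed thing).
The state is a dict: "t": time; "joint_positions": joint angles; "joint_velocities": joint speeds; "tau": joint torques, N m; "ee_pos": TCP position; "tcp_rot": TCP orientation; "wrist_force": force on the tool from outside, world axes, zero at the start; "moment": the same for the moment, N m; "gripper_width": finger opening in m; "grasp_force": force on a finger pad.
Only numpy, scipy, OpenCV 4.12 (cv2) and the standard library are available. Lean on these libraries where they do the work, as an engineer would, in place of code of your own. Each camera call takes 0.05 s, during which the arm holds its last target. There are 200 camera calls.

## Working session

There is one attempt and no reset: what is moved stays moved. The work goes in short steps, each a Python script; the robot and the scene stay as the last script left them, time stands still between calls to the robot, and variables do not carry over. Pictures are saved under pics/ and viewed, at most 10 in all, crops included, and the job is handed in when it is done.

```bash
mkdir -p pics; ls; python3 - <<'E'
from station import env,viewer,search_frame,tip_of
import cv2,numpy as np
s=env.sense();print(s['t'],s['ee_pos'],s['tcp_rot'],s['wrist_force'])
for c in ['scene','side']:
    p,d=viewer.read_camera(c);cv2.imwrite(f'pics/{c}0.png',p[:,:,::-1])
    i=viewer.camera_info(c);print(c,i['eye'],i['intrinsics'],[k for k in i])
    for n in ['board','plate','notch_seat','push_corner','pin','stop_screw','loupe','oil','spare_cap']:
        print(n,[(np.round(r['at'],4).tolist(),round(r['score'],2)) for r in tip_of(c,n)[:2]])
E
```

```text
pics
0.0 [0.18564638 0.62231539 0.21363032] [[-9.58283007e-01  2.85820797e-01 -3.88349449e-04]
 [ 2.85821034e-01  9.58281442e-01 -1.73643039e-03]
 [-1.24159848e-04 -1.77499017e-03 -9.99998417e-01]] [ 0.61012069 -0.71839459  0.60390259]
scene [ 0.64781851 -0.0906788   0.77492743] [[433.54889878   0.         320.09474712]
 [  0.         433.54889878 197.34777075]
 [  0.           0.           1.        ]] ['intrinsics', 'eye', 'rotation']
board [([0.5574, 0.2655, -0.0001], 0.89)]
plate [([0.5258, 0.274, 0.0114], 0.6)]
notch_seat [([0.5747, 0.3126, 0.0118], 0.81)]
push_corner [([0.475, 0.2258, 0.0157], 0.88)]
pin [([0.5716, 0.3293, 0.0082], 0.64)]
stop_screw [([0.5957, 0.2973, 0.0169], 0.68)]
loupe [([0.3425, 0.4118, -0.0016], 0.59)]
oil [([0.6573, 0.4335, -0.003], 0.75)]
spare_cap [([0.6397, 0.4846, -0.004], 0.51)]
side [ 0.39293444 -0.70416108  0.46224041] [[520.25292468   0.         321.37887495]
 [  0.         520.25292468 194.93433693]
 [  0.           0.           1.        ]] ['intrinsics', 'eye', 'rotation']
board [([0.5563, 0.2699, -0.0021], 0.75), ([0.5324, 0.2702, 0.0143], 0.48)]
plate []
notch_seat [([0.5721, 0.3182, 0.0111], 0.75)]
push_corner [([0.4758, 0.2217, 0.0177], 0.65)]
pin [([0.5704, 0.3301, 0.0102], 0.49), ([0.3391, 0.4175, -0.0027], 0.45)]
stop_screw [([0.5934, 0.3064, 0.0166], 0.54)]
loupe [([0.3364, 0.4179, -0.0052], 0.47), ([0.5346, 0.27, 0.0131], 0.46)]
oil [([0.6535, 0.4314, 0.0026], 0.54)]
spare_cap [([0.6366, 0.4843, 0.0024], 0.5)]
```

View pics/scene0.png

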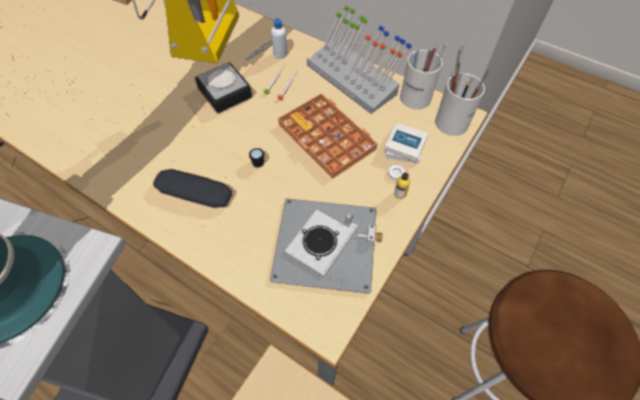

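```bash
python3 - <<'E'
from station import env,viewer,search_frame,tip_of,solver
import cv2,numpy as np
i=viewer.camera_info('wrist');print(np.round(i['T_tool_cam'],3),i)
R=np.array([[0,-1,0],[-1,0,0],[0,0,-1.]])
for p in ([.48,.27,.30],[.54,.27,.30]):
  for s in (1,-1):
    print(p,s,solver.inverse_kinematics(p,R@np.diag([s,s,1])))
E
```

```text
[[ 0.001  0.969  0.249  0.071]
 [ 1.    -0.001 -0.     0.   ]
 [-0.     0.249 -0.969 -0.17 ]
 [ 0.     0.     0.     1.   ]] {'intrinsics': array([[359.78592198,   0.        , 322.46977128],
       [  0.        , 359.78592198, 193.21886181],
       [  0.        ,   0.        ,   1.        ]]), 'T_tool_cam': array([[ 6.03247432e-04,  9.68594586e-01,  2.48644654e-01,
         7.08096632e-02],
       [ 9.99999812e-01, -5.57803698e-04, -2.53219508e-04,
         8.79511903e-05],
       [-1.06572137e-04,  2.48644760e-01, -9.68594741e-01,
        -1.69777750e-01],
       [ 0.00000000e+00,  0.00000000e+00,  0.00000000e+00,
         1.00000000e+00]])}
[0.48, 0.27, 0.3] 1 [-0.4830027   0.22738436 -0.10677403  1.74303576  0.02606707  1.17254514
  2.54443336]
[0.48, 0.27, 0.3] -1 [-0.92809263  0.22088641  0.42134764  1.77147209 -0.09748604  1.16972097
 -0.47768774]
[0.54, 0.27, 0.3] 1 [-0.4275043   0.32319001 -0.11730351  1.61714454  0.03983478  1.20359509
  2.58849916]
[0.54, 0.27, 0.3] -1 [-0.85722775  0.3242976   0.43496769  1.64683233 -0.14442962  1.2023779
 -0.39003091]
```

```bash
cat > h.py <<'E'
from station import env,effector,solver,viewer,workorder,search_frame,tip_of
import cv2,numpy as np
def cam(name):
    s=env.sense(); p,d=viewer.read_camera(name); i=viewer.camera_info(name)
    if name=='wrist':
        T=i['T_tool_cam']; R=s['tcp_rot']@T[:3,:3]; e=s['ee_pos']+s['tcp_rot']@T[:3,3]
    else: R,e=i['rotation'],i['eye']
    return p,d,i['intrinsics'],R,e
def unproj(c,u,v,z):   # pixel -> world on plane z
    _,_,K,R,e=c; r=R@np.array([(u-K[0,2])/K[0,0],-(v-K[1,2])/K[1,1],-1.])
    return e+r*(z-e[2])/r[2]
def proj(c,P):
    _,_,K,R,e=c; q=R.T@(np.asarray(P)-e); return K[0,2]-K[0,0]*q[0]/q[2],K[1,2]+K[1,1]*q[1]/q[2]
def rectify(c,z,x0,x1,y0,y1,s=4000.):
    """top view of plane z; row grows with -x (away=up), column with -y"""
    w,h=int((y1-y0)*s),int((x1-x0)*s)
    W=[(x1,y1),(x1,y0),(x0,y0),(x0,y1)]
    src=np.float32([proj(c,(a,b,z)) for a,b in W]); dst=np.float32([(0,0),(w,0),(w,h),(0,h)])
    return cv2.warpPerspective(c[0],cv2.getPerspectiveTransform(src,dst),(w,h))[:,:,::-1]
E
python3 - <<'E'
from h import *
R=np.array([[-1,0,0],[0,1,0],[0,0,-1.]])
effector.grasp(10)
env.reach([.54,.27,.30],R)
s=env.sense();print(s['t'],s['ee_pos'],s['wrist_force'],s['gripper_width'])
c=cam('wrist');np.save('c.npy',np.array(c,dtype=object),allow_pickle=True)
cv2.imwrite('pics/w1.png',c[0][:,:,::-1])
cv2.imwrite('pics/r1.png',rectify(c,.022,.43,.64,.16,.37,2800))
for n in ['board','plate','notch_seat','push_corner','pin','stop_screw']:
    print(n,[(np.round(r['at'],4).tolist(),round(r['score'],2)) for r in tip_of('wrist',n)[:2]])
E
```

```text
4.1833 [0.53928574 0.27132058 0.29973301] [-0.28821067  0.74702322 -0.45023715] 0.0002561924539032878
board []
plate [([0.5372, 0.2733, 0.0118], 0.72)]
notch_seat [([0.5682, 0.3163, 0.0143], 0.73)]
push_corner [([0.4727, 0.2228, 0.0179], 0.92), ([0.6334, 0.483, -0.0007], 0.29)]
pin [([0.5692, 0.328, 0.0121], 0.64)]
stop_screw [([0.5987, 0.3046, 0.0173], 0.69)]
```

View pics/w1.png

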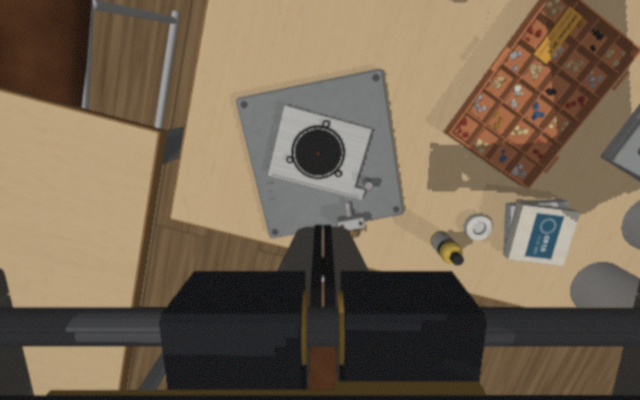

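View pics/r1.png

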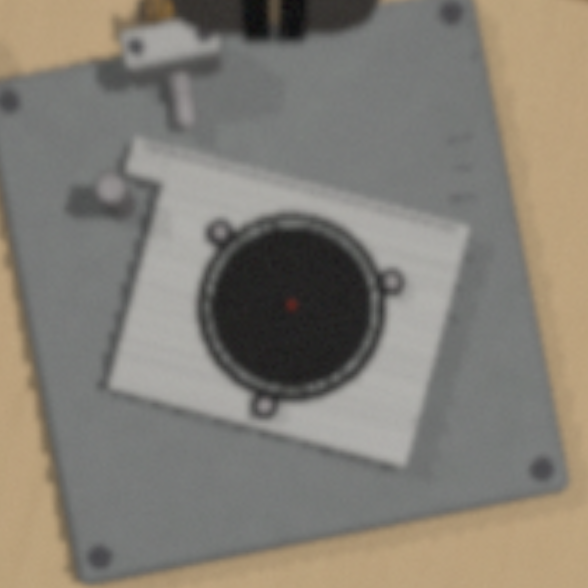

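```bash
cat >> h.py <<'E'
def frame(px):      # tool y along plate y, tool x along -plate x, pointing down
    px=np.array([px[0],px[1],0])/np.hypot(px[0],px[1]); py=np.array([-px[1],px[0],0])
    return px,py,np.column_stack([-px,py,[0,0,-1]])
def force(n=4):
    F=[]
    for _ in range(n): F.append(env.sense()['wrist_force']); env.pause(.02)
    return np.mean(F,0)
def push(d,step,maxd,stop,bias,rate=.03,n=3):
    """step along d until the resisting force along d passes stop"""
    p=env.sense()['ee_pos'].copy(); L=[]; k=0
    while k*step<maxd:
        k+=1; env.movel(p+d*k*step,rate=rate); f=-(force(n)-bias)@d
        L.append(round(float(f),2))
        if f>stop: break
    s=env.sense(); print('steps',k,'t',s['t'],'moved',(s['ee_pos']-p)@d,L); return L
E
python3 - <<'E'
from h import *
px,py,R=frame((-.252,-.968)); c=np.array([.5316,.2740,0])
a=c+px*.084+py*.008
env.reach(a+[0,0,.07],R); env.movel(a+[0,0,.016],rate=.1)
s=env.sense();print(s['t'],s['ee_pos'],(s['ee_pos']-a)@px,(s['ee_pos']-a)@py,s['joint_positions'])
b=force(8);print(b,force(8)-b,env.sense()['t'])
np.save('b.npy',b)
push(-px,.0015,.0075,1.0,b)
E
```

```text
6.5583 [0.51849304 0.19063237 0.01612598] -1.934952400714309e-05 0.0003189048559413108 [-0.69617671  0.61051098  0.36146549  1.98372917 -0.36194982  0.60911504
 -0.34955044]
[ 0.01747514 -0.04199053  0.39688218] [-0.13444318  0.30960498 -0.34987332] 6.825
steps 5 t 8.325 moved 0.0075275357433511455 [0.03, -0.26, 0.14, -0.04, 0.02]
```

```bash
python3 - <<'E'
from h import *
px,py,R=frame((-.252,-.968)); b=np.load('b.npy')
push(-px,.001,.014,3.2,b)
print(force(6)-b)
c=cam('wrist');cv2.imwrite('pics/w2.png',c[0][:,:,::-1])
E
```

```text
steps 13 t 12.225 moved 0.011701576753062019 [-0.01, 0.42, -0.08, 0.75, 0.32, 0.08, -0.19, 0.39, 0.77, 0.27, 0.43, 2.77, 5.28]
[-1.58891223 -4.78172304  1.83621788]
```

View pics/w2.png

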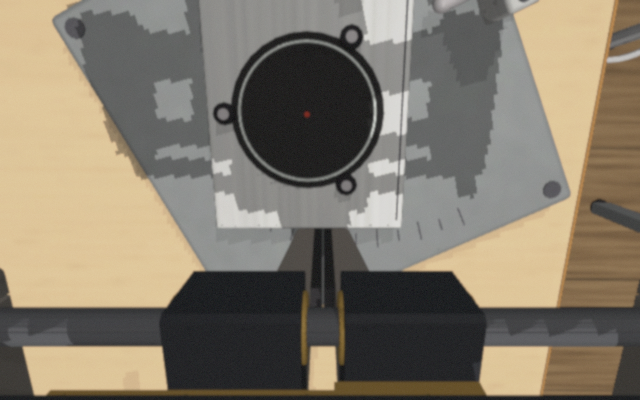

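```bash
cat >> h.py <<'E'
from scipy.spatial.transform import Rotation
pin=np.array([.569,.3285,0])
def arc(p0,R0,deg):   # pose turned by deg (ccw) about the pin
    Q=Rotation.from_euler('z',deg,degrees=True).as_matrix()
    return pin+Q@(p0-pin),Q@R0
E
python3 - <<'E'
from h import *
px,py,R=frame((-.252,-.968)); o=np.array([.5333,.2814,0])
p=env.sense()['ee_pos'].copy(); env.movel(p+px*.012,rate=.1); 
q=env.sense()['ee_pos'].copy();q[2]=.06;env.movel(q,rate=.2)
a=o+px*.040-py*(.045+.018+.010)
env.movel(a+[0,0,.06],R,rate=.2); env.movel(a+[0,0,.016],R,rate=.15)
b=force(10);np.save('b.npy',b);s=env.sense();print(s['t'],s['ee_pos'],a,b)
c0=a+py*.009+[0,0,.016]
np.savez('arc.npz',p=c0,R=R)
print(solver.inverse_kinematics(*arc(c0,R,30)))
env.movel(c0,R,rate=.04);print(force(6)-b)
L=[]
for g in np.arange(2,15,2):
    env.movel(*arc(c0,R,g),rate=.03)
    f=(force(4)-b); d=arc(c0,R,g)[1][:,1]; L.append((g,round(float(-f@d),2),round(float(f[2]),2)))
    if -f@d>2.5: break
print(env.sense()['t'],L)
c=cam('wrist');cv2.imwrite('pics/w3.png',c[0][:,:,::-1])
E
```

```text
14.25 [0.45349952 0.26115071 0.01689201] [0.45257731 0.26108136 0.        ] [ 0.25735682 -0.10747514  0.15512913]
[-0.62982051  0.59633275  0.21843743  1.97297452 -0.21901311  0.59457812
  0.00307882]
[-0.14077341 -0.0092247  -0.18400055]
17.2917 [(np.int64(2), 0.12, -0.5), (np.int64(4), 0.35, -0.23), (np.int64(6), 0.47, 0.01), (np.int64(8), 0.01, -0.23), (np.int64(10), -0.03, 0.29), (np.int64(12), 0.49, -0.33), (np.int64(14), -0.19, -0.18)]
```

View pics/w3.png

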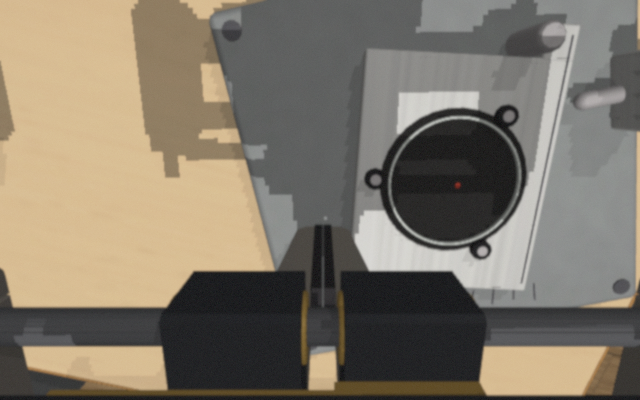

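```bash
python3 - <<'E'
from h import *
z=np.load('arc.npz');c0,R=z['p'],z['R'];b=np.load('b.npy')
def go(g,rate): env.movel(arc(c0,R,g)[0],arc(c0,R,g-10)[1],rate=rate)
L=[];g=14.
env.movel(arc(c0,R,g)[0],arc(c0,R,9)[1],rate=.03)
while g<42:
    g+=1.5 if g<25 else .5
    go(g,.03); f=force(4)-b; d=arc(c0,R,g-7)[1][:,1]; F=-f@d
    L.append((g,round(float(F),2)))
    if F>1.8: break
print(env.sense()['t'],L); np.save('g.npy',g)
f=force(8)-b;print(f,-f@d)
c=cam('wrist');cv2.imwrite('pics/w4.png',c[0][:,:,::-1])
E
```

```text
22.725 [(15.5, 0.49), (17.0, 0.86), (18.5, 0.28), (20.0, 0.6), (21.5, 0.28), (23.0, 0.67), (24.5, 0.41), (26.0, 0.33), (26.5, 0.47), (27.0, 0.89), (27.5, 0.76), (28.0, 0.81), (28.5, 0.75), (29.0, 1.02), (29.5, 1.58), (30.0, 1.87)]
[-2.8945276   0.12294136  0.57254519] 2.8454399570220965
```

View pics/w4.png

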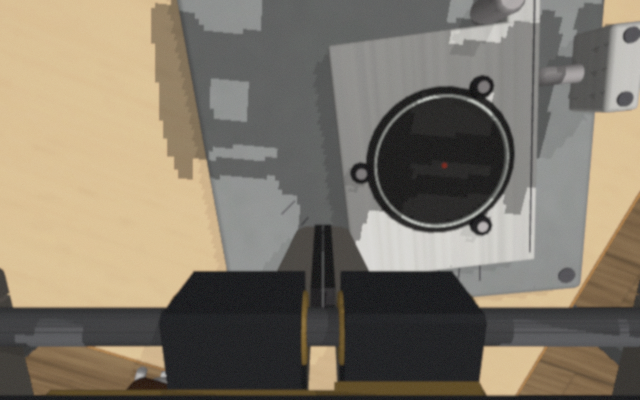

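The picture shows the long face (col ~537) meeting the screw tip (540,75), with the pin (500,8) in the notch. The force is rising, so I'll press and then release.

```bash
python3 - <<'E'
from h import *
b=np.load('b.npy'); z=np.load('arc.npz'); g=float(np.load('g.npy'))
d=arc(z['p'],z['R'],g-7)[1][:,1]; p=arc(z['p'],z['R'],g)[0]; L=[];k=0.
F=-(force(8)-b)@d
while F<4.6 and k<.004:
    k+=.0004 if F<3.8 else .0002
    env.movel(p+d*k,rate=.01); F=-(force(6)-b)@d; L.append(round(float(F),2))
print(env.sense()['t'],k,L)
H=[]
for _ in range(9): H.append(round(float(-(force(7)-b)@d),2))
print('hold',H,env.sense()['t'],env.sense()['wrist_force']-b)
q=env.sense()['ee_pos']
env.movel(q-d*.02,rate=.03); q=env.sense()['ee_pos'].copy(); q[2]=.12; env.movel(q,rate=.15)
env.reach([.50,.27,.26],np.array([[-1,0,0],[0,1,0],[0,0,-1.]]))
print(env.sense()['t'])
c=cam('wrist');cv2.imwrite('pics/r5.png',rectify(c,.022,.44,.62,.18,.36,3200))
E
```

```text
23.7417 0.0006000000000000001 [4.11, 4.6]
hold [4.49, 4.76, 5.02, 5.5, 5.34, 4.82, 5.18, 5.29, 5.32] 24.7917 [-4.33149226 -1.34688483  0.98447237]
27.5917
```

View pics/r5.png

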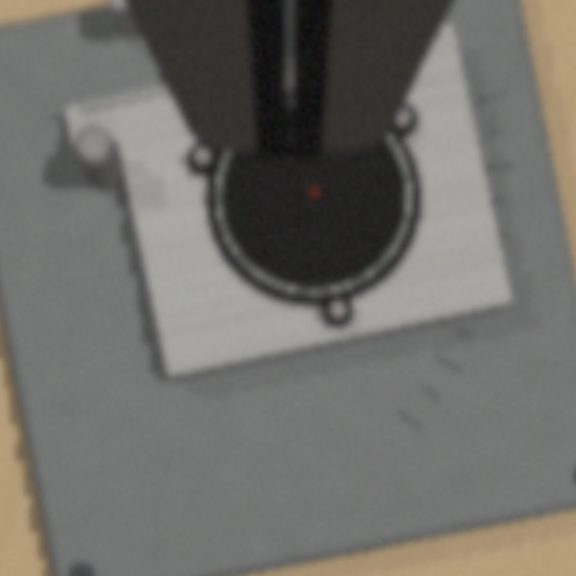

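```bash
python3 - <<'E'
from h import *
env.reach([.60,.30,.24],np.array([[-1,0,0],[0,1,0],[0,0,-1.]]))
print(env.sense()['t'])
c=cam('wrist')
im=rectify(c,.020,.53,.63,.25,.36,6000);cv2.imwrite('pics/r6.png',im)
E
```

```text
28.15
```

View pics/r6.png

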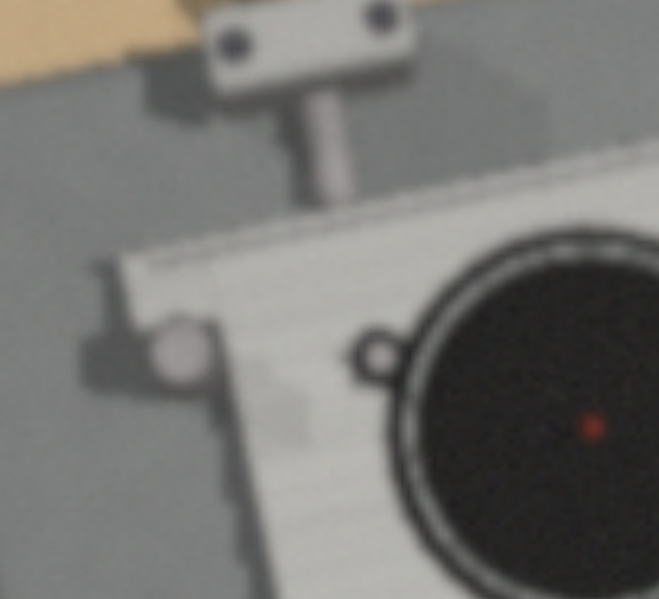

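The screw tip meets the plate's long face at (338,205). Corrected for height, the pin axis lies 6.2 mm from the cut-back wall and 6.3 mm from the lug's side. Its radius is 6 mm, so the plate is seated within what I can measure.

```bash
python3 -c "
from station import workorder;print(workorder.finish_job())"
```

```text
the job is handed in; nothing more can be done
None
```

I handed the job in at about 28 s. The plate is against both the pin and the screw tip as far as the wrist camera can measure, after a push of about 5 N (4.5–5.5 N) for just over a second. I had no direct reading of the screw force; from the lever arms I estimate about 15 N, peaking near 16–17 N.

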